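# Lock the stirrer shaft before the column change

### The arm

A 6-joint arm with a two-finger parallel gripper is mounted at the origin on the work surface. World frame = base frame: x ahead of the robot, y to its left, z up, the work surface at z = 0. Lengths are in m, angles in degrees, forces in N, time in s.
With the tool pointing down it reaches from about 0.3 to 1 m from the base axis. Payload 5.1 kg.
Tool frame: the origin (TCP) lies midway between the tips of the shut fingers; the grasp point (between the pads) lies 19 mm behind it; z points along the fingers, x is the direction in which the jaws open and shut, and the axes are right-handed (so a half turn about z gives the same grasp; the last joint's range is limited). The gripper opens to 95 mm and grips with 3 to 60 N. Pads are 20 mm wide; open, the fingers measure 119 mm over their backs; the gripper's body (75 mm by 180 mm) begins 59 mm behind the grasp point.
Start: joints at [-74.404, 7.093, 94.555, -0, 78.352, -4.733], TCP at [0.226, -0.61, 0.215] pointing down, gripper open.
Joint ranges: [-149.61, 149.61], [-58.7, 133.49], [1.44, 155.28], [-77.14, 257.14], [18.33, 153.61], [-166.67, 166.67]. Speed limits (degrees/s): [147.25, 147.25, 180, 180, 180, 180].

### API

Orientations are given as a 3x3 rotation matrix whose columns are the frame's x, y, z axes.
In Python, from cell import get_state, viewer, env, nets gives the robot as it stands.
- The arm moves only by the tool step_arm, never from a script. Its argument "deltas" is one flat list of numbers, 7 for each row, row after row: the turn, a rotation vector about the tool's x, y, z in rad, then the shift along the tool's x, y, z in mm, then the finger opening in mm, from 0 to 95.1. A call has 1 to 8 rows; each row is the pose to reach, as a shift and turn from the pose measured when the call began, along the tool's axes at that moment; what a row does not reach only later rows make up. A row lasts 1/8 s, in which the tool goes at most 62.5 mm and 10.7 degrees, less where a joint would pass 70% of its speed; a pose out of reach is approached as far as the arm can. A call with a gripper value outside its range is refused whole. The fingers move at their own pace and stop on an object; "grip_force" is the grip in N (left out, the last holds). Time passes only in rows, so rows that repeat a pose let the fingers close. It gives the time, the measured TCP pose, the force and the opening at its end, in the units of the state.
- get_state(): the state, without advancing time (a new reading comes with each control period).
- viewer.camera(name): name is "scene" or "top" or "wrist"; returns (picture, depth): 480x640x3 uint8, red, green, blue; 480x640 float32, m along the optical axis (not along the pixel's ray), 0 where there is no reading.
- viewer.get_calibration(name): a dict with "fx", "fy", "cx", "cy" (pixels), "rvec" (rotation vector, rad) and "tvec" (3), from world to camera coordinates, as OpenCV has them. Camera axes: x right, y down, z forward; pixel columns grow to the right and rows downward; lengths in m; the calibration is good to about 2 mm. A picture is of the moment at which its call begins: read the wrist's pose just before it. get_calibration takes no time and is no camera call; for the wrist camera it gives the pose at the moment of the call.
- env.close_job(): hands the job in, once; it reports no verdict.
Trained networks look in the newest picture that a camera, given by its name, has taken for a name from the list of things; names that differ only in an ending like _2 or _b are one class to them, and where a whole thing is asked for, a point or a joint stands for the part that bears it (a point fixed in the world has none). Each returns a list of dicts, best first, with "p" (0 to 1); they miss things now and then, are a little off and sometimes report something else, mostly with a low value. They report only what shows in the picture. A call takes as long as a camera call. They do not tell look-alikes from the thing itself.
- nets.boxes_of(camera, label): "xyz" ([x, y, z] in m, in the coordinates of the camera as it stood for that picture, good to about 4 mm: the middle of the surface that is visible of it).
- nets.outline_of(camera, label): "region" (480x640 bool, what is visible of it).
- nets.pinpoint(camera, label): "xyz" ([x, y, z] in m, in the coordinates of the camera as it stood for that picture, good to about 4 mm: a listed point, or the origin of a listed thing).
The state is a dict: "time_s": time; "joints": joint angles; "joint_vel": joint speeds; "tau": joint torques, N m; "position": TCP position; "eef_rot": TCP orientation; "ft_force": force on the tool from outside, world axes, zero at the start; "wrist_torque": the same for the moment, N m; "finger_gap": finger opening in m.
Only numpy, scipy, OpenCV 4.12 (cv2) and the standard library are available. Lean on these libraries where they do the work, as an engineer would, in place of code of your own. Each camera call takes 0.05 s, during which the arm holds its last target.

### The job

Lock the drive shaft: turn the slotted disc by pushing its upright post with the fingertips until the slot lines up with the bar, then push the bar by its head through the slot until it is fully home against the guide, and take the hand clear. Only push: do not lift the bar or pick anything up, and leave the other things on the bench where they stand.

Things in the scene. Friction and masses are not known exactly. Their poses are not given: they have to be found in the camera images.
- shaft_lock: The fixed shaft lock on an aluminium base plate 360 x 100 x 10 mm. Origin on the bench under the bar's line, x along that line in the pushing direction, z up. In x (mm), all centred on y = 0: plate -170 to 190; white bar channel -148 to 16, floor 40 high, rails 47 high, 32 wide; guide bridge (tunnel) 16 to 56, 72 wide, 64 high; disc axis 100; keeper (short tunnel) 145 to 163, 62 wide, 65 high.
- disc_axis (a point): On the disc's vertical turning axis at its top face, 58 mm above the bench. Axes as the shaft lock's. The steel disc is 80 mm across, cut right across its middle by a straight slot 20 mm wide and 20 mm deep, open at the top, its mouths widening to 30 mm at the rim.
- locking_disc (a joint): Turn of the slotted disc, rad, counter-clockwise from above positive; stops at -0.2 and 3.34. The slot lines up with the bar at 0 and equally well at 3.14: take either. Light friction (0.06 N m), no spring, stays where it is left. Starts 0.5 rad or more from both.
- disc_slot (a point): Middle of the disc's slot, 47 mm above the bench; its x axis runs along the slot and turns with the disc.
- post_mid (a point): Middle of the upright round steel post on the disc, by which it is turned: 12 mm diameter, from the disc's top (58 mm high) up to 95 mm; this point is 78 mm high and 27 mm from the disc's axis. At joint value q the post lies from the axis in the direction q - 1.571 rad in the shaft lock's frame (square to the slot).
- lock_bar: The loose steel lock bar, about 0.3 kg, lying in the channel and under the guide bridge. Shaft 14 x 14 mm, 154 mm long, round nose; at its rear a black upright head plate 14 mm thick, 40 mm wide, 50 to 82 mm above the bench. Origin on the shaft's underside (40 mm above the bench) at the head's front face; x towards the nose. Slides with about 1 N; home, the nose stands 7 mm out of the keeper.
- bar_head (a point): Centre of the back face of the bar's head (the face to push on), 66 mm above the bench. Axes as the bar's; push along its +x. Behind it nothing of the lock is higher than the 47 mm rails.
- bar_nose (a point): Very tip of the bar's nose, 47 mm above the bench. At the start it lies inside the guide bridge.
- bar_stop (a point): Centre of the bar's line at the guide bridge's rear face, 47 mm above the bench. The bar is home when the head's front face meets this face; the head's back face is then 14 mm behind this point.
- sample_jar: Bystander, loose: glass sample jar with a white cap, 42 mm wide, 55 mm tall. Origin at the centre of its underside. Leave it where it stands.
- vial: Bystander, loose: amber vial with a black cap, 24 mm wide, 48 mm tall. Origin at the centre of its underside. Leave it where it stands.
- funnel: Bystander, loose: small steel funnel standing on its wide rim, 66 mm wide, 60 mm tall. Origin at the centre of its underside. Leave it where it stands.
- wrench: Bystander, loose: steel wrench lying flat, 150 mm long. Origin at the centre of its underside. Leave it where it stands.
- spare_collar: Bystander, loose: steel ring lying flat, 38 mm outside, 20 mm hole, 16 mm tall. Origin at the centre of its underside. Leave it where it stands.
- beaker: Bystander, loose: open glass beaker, 64 mm wide, 75 mm tall. Origin at the centre of its underside. Leave it where it stands.
- wash_bottle: Bystander, loose: white plastic bottle, 68 mm wide, 150 mm tall. Origin at the centre of its underside. Leave it where it stands.
Mind the look-alikes: they are no part of the job. There is more than one size of the lock_bar; the job needs the largest.

How it is judged (in metres and radians):
On the way, in this order (a step that is already met when the one before it is completed fails the run):
1. the disc's slot is lined up with the bar (angle between the x axis of disc_slot and the x axis of shaft_lock, either way round below 0.12 rad), for 0.2 s.
2. the bar is through the slot and home (x of lock_bar in the frame of shaft_lock above 0.012 m), for 0.2 s.
At the end, for the whole second after the job is handed in: The bar's head stands within 4 mm of the guide bridge's face with the bar through the disc's slot and in the keeper, lying flat in its channel (within 4 mm, 0.06 rad) and at rest; the slot is within 0.12 rad of the bar's line (x of lock_bar in the frame of shaft_lock above 0.012 m and angle between the x axis of disc_slot and the x axis of shaft_lock, either way round below 0.12 rad and z of lock_bar in the frame of shaft_lock below 0.044 m and linear speed of lock_bar below 0.01 m/s and angle between the x axis of lock_bar and the x axis of shaft_lock, either way round below 0.06 rad); the robot touches nothing.
It fails at once if the bar is lifted (more than 8 mm) (z of lock_bar in the frame of shaft_lock above 0.048 m or z of bar_nose in the frame of shaft_lock above 0.055 m).
It fails at once if another thing on the bench is moved (more than 15 mm, or tipped over) (distance of any of sample_jar, vial, funnel, wrench, spare_collar, beaker, wash_bottle from where it was at the start of the episode above 0.015 m or angle between any of sample_jar, vial, funnel, spare_collar, beaker, wash_bottle's own z axis and vertical above 0.5 rad).
It also fails if it takes over 64 s, if anything falls off the work surface, if the arm or the gripper's body presses on something with over 40 N, if the wrist force passes 120 N, or if a joint passes its speed limit or range.

## Working session

There is one attempt and no reset: what is moved stays moved. The work goes in short steps, Python scripts to look and compute and a tool call to move; the robot and the scene stay as the last step left them, time stands still between calls to the robot, and variables do not carry over. Pictures are saved under pics/ and viewed, and the job is handed in when it is done.

Besides the shell and the picture viewer there is one more tool, called after "Request:" as name(argument=value, ...), one argument or row to a line, values as JSON. step_arm: Moves the arm, as the interface text tells. Its arguments: {"type":"object","properties":{"deltas":{"type":"array"},"grip_force":{"type":"number"}},"required":["deltas"]}

```bash
mkdir -p pics; cat > h.py <<'E'
import numpy as np, cv2
from cell import get_state, viewer, env, nets
def cal(n):
    c=viewer.get_calibration(n); R,_=cv2.Rodrigues(np.array(c['rvec'],float)); return c,R,np.array(c['tvec'],float).ravel()
def toW(n,p):
    c,R,t=cal(n); return R.T@(np.array(p)-t)
def proj(n,P):
    c,R,t=cal(n); q=R@np.array(P)+t; return np.array([c['fx']*q[0]/q[2]+c['cx'],c['fy']*q[1]/q[2]+c['cy']])
def save(n,f):
    im,d=viewer.camera(n); cv2.imwrite('pics/'+f,im[:,:,::-1]); return im,d
E
python3 - <<'E'
from h import *
for n in ['scene','top']:
    save(n,n+'0.png')
    for l in ['shaft_lock','disc_axis','disc_slot','post_mid','lock_bar','bar_head','bar_nose','bar_stop']:
        for r in nets.pinpoint(n,l)[:3]:
            W=toW(n,r['xyz']); print(n,l,round(r['p'],2),W.round(4),proj(n,W).round())
print(get_state())
E
```

```text
scene shaft_lock 0.76 [ 0.5254 -0.0248 -0.0013] [291. 259.]
scene shaft_lock 0.7 [ 0.5262 -0.0081  0.0482] [296. 245.]
scene shaft_lock 0.5 [0.5325 0.0971 0.0781] [332. 217.]
scene disc_axis 0.73 [0.5448 0.0722 0.0593] [327. 230.]
scene disc_slot 0.61 [0.5471 0.074  0.0478] [328. 233.]
scene post_mid 0.9 [0.5313 0.095  0.0768] [330. 218.]
scene lock_bar 0.93 [ 0.5026 -0.1387  0.0407] [245. 269.]
scene lock_bar 0.89 [ 0.3883 -0.3742  0.0005] [136. 299.]
scene lock_bar 0.72 [ 0.3559 -0.2073  0.0012] [192. 252.]
scene bar_head 0.84 [ 0.4954 -0.1501  0.064 ] [238. 265.]
scene bar_head 0.82 [ 0.3593 -0.2114  0.0198] [189. 250.]
scene bar_head 0.67 [ 0.3858 -0.39    0.0207] [126. 298.]
scene bar_nose 0.77 [ 0.4448 -0.2763  0.0063] [184. 292.]
scene bar_nose 0.63 [0.5345 0.0143 0.0455] [305. 243.]
scene bar_nose 0.51 [ 0.2425 -0.1714  0.0056] [182. 216.]
scene bar_stop 0.75 [ 0.5275 -0.0101  0.0495] [295. 245.]
top shaft_lock 0.56 [ 0.524  -0.0258 -0.0028] [337. 251.]
top shaft_lock 0.34 [ 0.6691  0.071  -0.0049] [298. 193.]
top disc_axis 0.75 [0.5464 0.078  0.0569] [294. 239.]
top disc_slo
[... 732 characters left out ...]
 2.07206178e-03,
        7.83522478e+01, -4.73388882e+00]), 'joint_vel': array([-0.0203585 ,  0.15038817, -0.10942945, -0.00088593,  0.05302917,
        0.0685095 ]), 'tau': array([-8.00713115e-04, -4.17587578e+01, -3.60233402e+01,  7.73521978e-02,
        4.28236288e-02, -1.64613675e-05]), 'position': array([ 0.22578091, -0.60954194,  0.2147048 ]), 'eef_rot': array([[ 3.47390066e-01, -9.37720715e-01,  5.23803791e-05],
       [-9.37720714e-01, -3.47390069e-01, -5.59200440e-05],
       [ 7.06338072e-05, -2.96920986e-05, -9.99999997e-01]]), 'ft_force': array([0.12749971, 0.31646438, 0.41157382]), 'wrist_torque': array([-0.01326255, -0.03199013, -0.05780914]), 'finger_gap': 0.09486533900965967}
```

View pics/scene0.png

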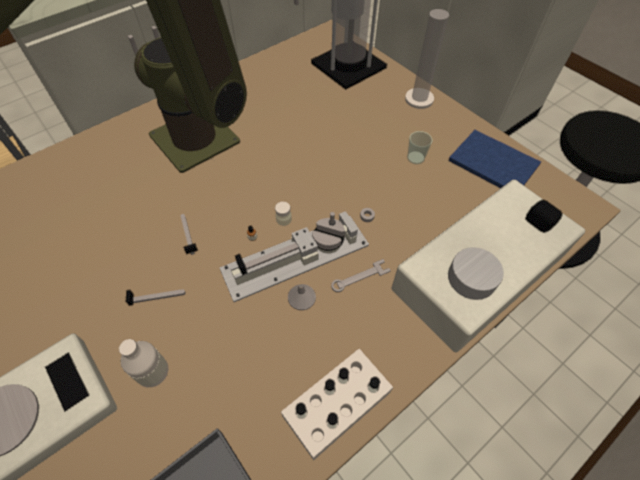

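View pics/top0.png

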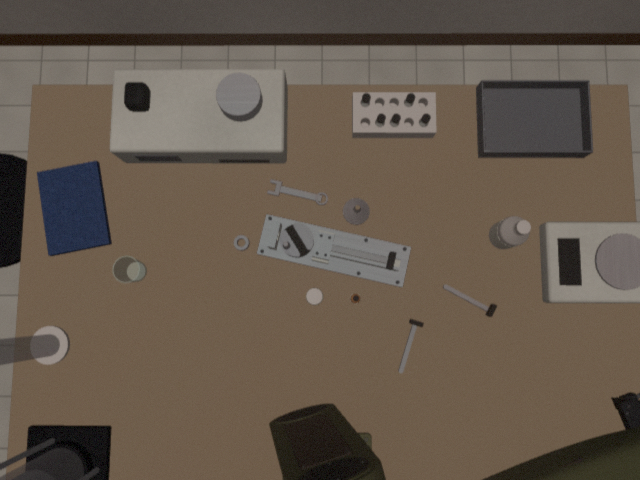

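```bash
python3 - <<'E'
from h import *
im=cv2.imread('pics/top0.png'); c=im[195:285,260:410]; cv2.imwrite('pics/top0c.png',cv2.resize(c,None,fx=5.3,fy=5.3,interpolation=cv2.INTER_CUBIC))
a=[]
# line fit: lock frame from points
S=[([.525,-.0253,0],0),([.5452,.0755,0],.1),([.5265,-.0105,0],.016),([.4962,-.1515,0],None),([.5335,.014,0],None)]
P=np.array([s[0][:2] for s in S]); m=P.mean(0); u,s,v=np.linalg.svd(P-m); print(m,v,s,np.degrees(np.arctan2(v[0,1],v[0,0])))
save('top','top1.png')
for l in ['sample_jar','vial','funnel','wrench','spare_collar','beaker','wash_bottle']:
    for r in nets.pinpoint('top',l)[:2]: print(l,round(r['p'],2),toW('top',r['xyz']).round(3))
E
```

```text
[ 0.52528 -0.01956] [[ 0.21246007  0.97716975]
 [ 0.97716975 -0.21246007]] [0.17027781 0.00171109] 77.73344234694673
sample_jar 0.69 [ 0.412  0.029 -0.002]
vial 0.5 [ 0.413 -0.067  0.   ]
funnel 0.86 [ 0.624 -0.068 -0.003]
wrench 0.64 [ 0.668  0.073 -0.005]
beaker 0.79 [0.476 0.461 0.003]
wash_bottle 0.85 [ 0.562 -0.427  0.003]
```

View pics/top0c.png

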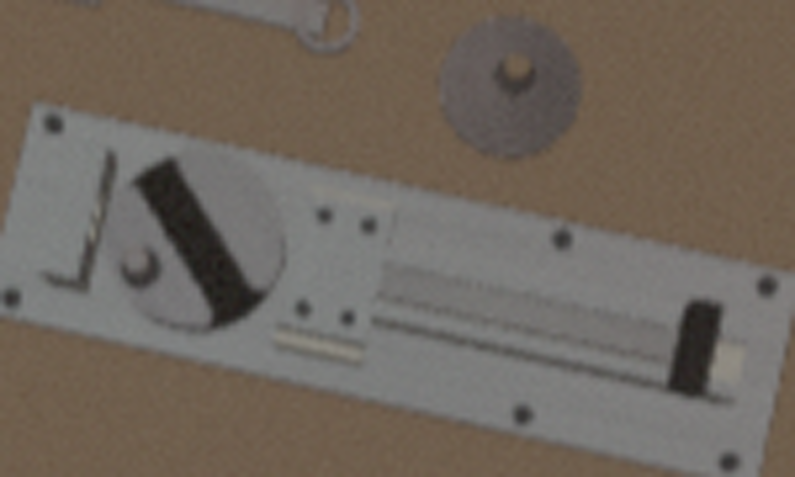

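The scene picture shows the lock at about (291,259) and the top picture at about (337,251). The bar that belongs to the job lies in the channel, with its head at (393,260) in the top picture. The two bars on the bench are look-alikes. The post (287,247) is about 56° off the lock's x axis, so q ≈ 2.54 and the nearest alignment is 3.14. I'll turn it CCW by about 34°. First I'll move to a lookout above the disc.

Request:
step_arm(
  deltas=[0, 0, -0.125, -38, -38, -8, 0, 0, 0, -0.25, -76, -77, -15, 0, 0, 0, -0.375, -114, -115, -23, 0, 0, 0, -0.5, -152, -154, -30, 0, 0, 0, -0.625, -190, -192, -38, 0, 0, 0, -0.75, -228, -230, -45, 0, 0, 0, -0.875, -266, -269, -50, 0, 0, 0, -1.0, -304, -307, -55, 0],
  grip_force=10,
)

```text
time_s: 2.3
position: [0.4085, -0.2162, 0.2702]
eef_rot: [[0.978, -0.211, 0.001], [-0.211, -0.978, -0.001], [0.001, 0.0, -1.0]]
ft_force: [0.9, -0.6, 0.7]
finger_gap: 0.0205
```

```bash
python3 - <<'E'
from h import *
s=get_state(); print(s['position'],s['eef_rot'],s['joints'],s['time_s'],s['finger_gap'])
print((s['eef_rot'].T@(np.array([.53,.04,.27])-s['position'])*1000).round(1))
c,R,t=cal('wrist'); print('cam pos in tool',s['eef_rot'].T@(-R.T@t-s['position']),'axes',(s['eef_rot'].T@R.T).round(3))
E
```

```text
[ 0.40854228 -0.21618209  0.27017598] [[ 9.77580130e-01 -2.10561503e-01  9.71036561e-04]
 [-2.10561076e-01 -9.77580564e-01 -5.24531937e-04]
 [ 1.05971270e-03  3.08309496e-04 -9.99999391e-01]] [-3.45493070e+01 -1.92943397e+01  1.13556509e+02  6.81841864e-03
  8.56749623e+01 -2.23945664e+01] 2.3 0.020477136155680146
[ 6.48e+01 -2.76e+02  2.00e-01]
cam pos in tool [ 0.00046387 -0.07502598 -0.16953276] axes [[ 1.     0.001  0.   ]
 [-0.001  0.963  0.269]
 [ 0.    -0.269  0.963]]
```

Request:
step_arm(
  deltas=[0, 0, 0, 15, -58, 0, 0, 0, 0, 0, 30, -115, 0, 0, 0, 0, 0, 45, -172, 0, 0, 0, 0, 0, 60, -230, 0, 0, 0, 0, 0, 75, -288, 0, 0, 0, 0, 0, 75, -288, 0, 0, 0, 0, 0, 75, -288, 0, 0],
)

```text
time_s: 3.18
position: [0.5423, 0.0494, 0.27]
eef_rot: [[0.978, -0.21, 0.0], [-0.21, -0.978, -0.001], [0.001, 0.001, -1.0]]
ft_force: [0.1, 0.6, 0.3]
finger_gap: 0.0005
```

```bash
cat > look.py <<'E'
from h import *
import sys
s=get_state(); print(s['time_s'],s['position'],s['finger_gap'],s['ft_force'].round(1))
save('wrist',sys.argv[1])
for l in ['shaft_lock','disc_axis','disc_slot','post_mid','lock_bar','bar_head','bar_nose','bar_stop']:
    for r in nets.pinpoint('wrist',l)[:2]:
        W=toW('wrist',r['xyz']); print(l,round(r['p'],2),W.round(4),proj('wrist',W).round())
E
python3 look.py w0.png
```

```text
3.175 [0.54231572 0.04941998 0.27001904] 0.0005148974671522394 [0.1 0.6 0.3]
shaft_lock 0.62 [ 0.5254 -0.027  -0.0008] [315. 259.]
disc_axis 0.66 [0.5563 0.0668 0.0549] [326. 182.]
disc_slot 0.92 [0.5504 0.0739 0.0495] [318. 175.]
post_mid 0.67 [0.5366 0.0976 0.0758] [298. 156.]
bar_head 0.71 [ 0.4955 -0.1525  0.0649] [313. 390.]
bar_head 0.2 [ 0.4146  0.0291 -0.0041] [212. 233.]
bar_nose 0.84 [ 0.2427 -0.1724  0.0039] [126. 408.]
bar_stop 0.94 [ 0.5322 -0.0084  0.0474] [318. 257.]
```

View pics/w0.png

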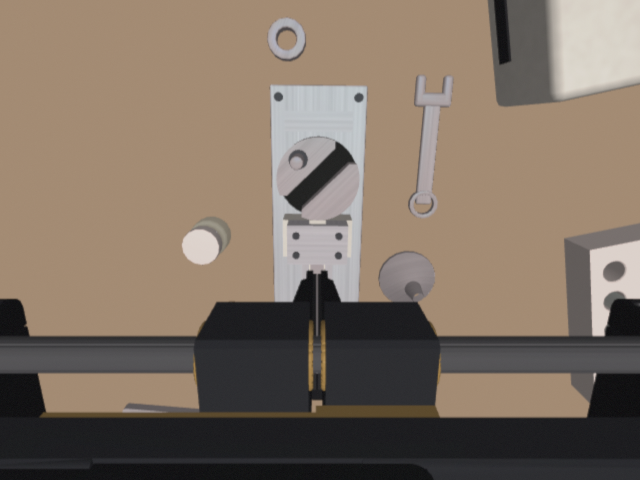

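The wrist picture shows the disc centred near (318,179), the post top near (297,159), the slot running diagonally, and the plate edges at columns 272 and 366. I'll measure these accurately.

```bash
cat >> h.py <<'E'
def ray(n,uv,z):
    c,R,t=cal(n); d=R.T@np.array([(uv[0]-c['cx'])/c['fx'],(uv[1]-c['cy'])/c['fy'],1.]); o=-R.T@t; return o+d*(z-o[2])/d[2]
E
python3 - <<'E'
from h import *
im=cv2.imread('pics/w0.png'); cv2.imwrite('pics/w0c.png',cv2.resize(im[75:275,225:405],None,fx=3.3,fy=3,interpolation=cv2.INTER_CUBIC) if 0 else cv2.resize(im[75:275,225:405],None,fx=3,fy=3,interpolation=cv2.INTER_CUBIC))
g=cv2.cvtColor(im,cv2.COLOR_BGR2GRAY).astype(float)
hsv=cv2.cvtColor(im,cv2.COLOR_BGR2HSV)
mid=[]
for r in range(105,135,5):
    m=np.where(hsv[r,230:400,1]<50)[0]+230; 
    L=ray('wrist',(m.min(),r),.01);Rr=ray('wrist',(m.max()+1,r),.01); mid.append((L+Rr)/2); print(r,m.min(),m.max(),np.linalg.norm(L-Rr).round(4),mid[-1].round(4))
for r in range(225,300,15):
    m=np.where(hsv[r,250:380,1]<50)[0]+250; print(r,m.min(),m.max())
for uv,z in [((272,86),.01),((366,86),.01),((318,179),.058)]: print(uv,ray('wrist',uv,z).round(4))
print('post top',ray('wrist',(297,158),.095))
E
```

```text
105 270 366 0.0998 [0.5649 0.14   0.01  ]
110 270 366 0.1001 [0.5639 0.1352 0.01  ]
115 270 366 0.1004 [0.5628 0.1304 0.01  ]
120 270 366 0.1007 [0.5618 0.1255 0.01  ]
125 270 365 0.1 [0.5603 0.1207 0.01  ]
130 271 365 0.0993 [0.5597 0.1157 0.01  ]
225 273 361
240 273 361
255 273 360
270 273 359
285 274 359
(272, 86) [0.5226 0.1679 0.01  ]
(366, 86) [0.6159 0.1478 0.01  ]
(318, 179) [0.5496 0.0721 0.058 ]
post top [0.53667178 0.09823694 0.095     ]
```

View pics/w0c.png

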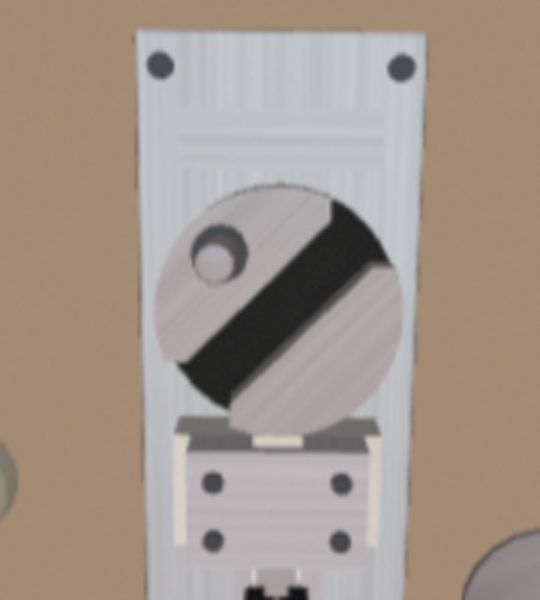

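Request:
step_arm(
  deltas=[0, 0, 0, -11, -36, 30, 0, 0, 0, 0, -22, -71, 70, 0, 0, 0, 0, -22, -71, 110, 0, 0, 0, 0, -22, -71, 150, 0, 0, 0, 0, -22, -71, 180, 0, 0, 0, 0, -22, -71, 198, 0, 0, 0, 0, -22, -71, 198, 0],
)

```text
time_s: 4.5
position: [0.5353, 0.1227, 0.0711]
eef_rot: [[0.977, -0.212, -0.001], [-0.212, -0.977, -0.001], [-0.001, 0.001, -1.0]]
ft_force: [0.0, -0.2, 0.5]
finger_gap: 0.0005
```

```bash
python3 look.py w1.png; python3 - <<'E'
from h import *
save('scene','s1.png');im=cv2.imread('pics/s1.png'); cv2.imwrite('pics/s1c.png',cv2.resize(im[150:300,220:420],None,fx=4,fy=4,interpolation=cv2.INTER_CUBIC))
E
```

```text
4.5 [0.53533322 0.12269307 0.07106541] 0.0005074902327798147 [ 0.  -0.2  0.5]
bar_nose 0.6 [0.6704 0.0726 0.0033] [534. 279.]
```

View pics/w1.png

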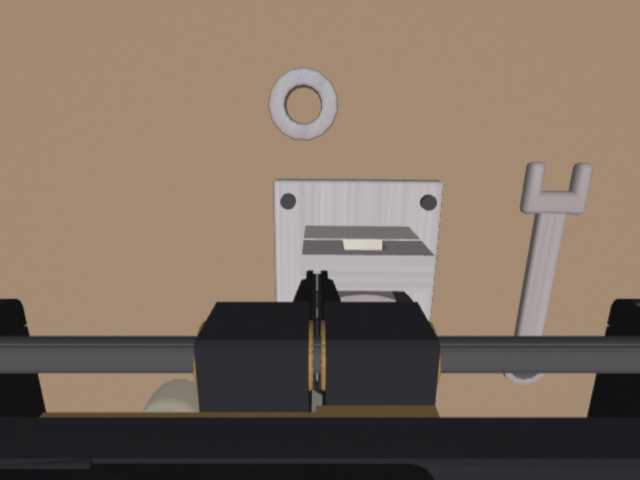

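View pics/s1c.png

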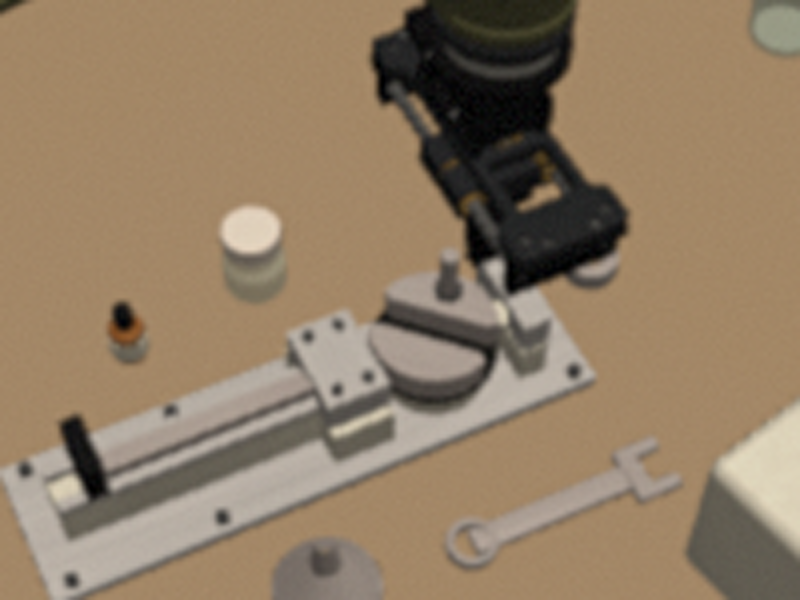

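The fingers stand at the +x side of the post (crop (450,265)), clear of the keeper. Next I'll push along −x of the lock, which is +y of the tool.

Request:
step_arm(
  deltas=[0, 0, 0, 0, 4, 0, 0, 0, 0, 0, 0, 8, 0, 0, 0, 0, 0, 0, 12, 0, 0, 0, 0, 0, 0, 16, 0, 0, 0, 0, 0, 0, 20, 0, 0, 0, 0, 0, 0, 24, 0, 0, 0, 0, 0, 0, 28, 0, 0, 0, 0, 0, 0, 28, 0, 0],
)

```text
time_s: 6.0
position: [0.5299, 0.0959, 0.0724]
eef_rot: [[0.977, -0.212, 0.001], [-0.212, -0.977, 0.0], [0.001, -0.001, -1.0]]
ft_force: [-0.4, 1.9, -0.8]
finger_gap: 0.0007
```

```bash
python3 - <<'E'
from h import *
save('scene','s2.png');im=cv2.imread('pics/s2.png'); cv2.imwrite('pics/s2c.png',cv2.resize(im[180:260,280:380],None,fx=7,fy=7,interpolation=cv2.INTER_CUBIC))
E
```

```text
(no output)
```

View pics/s2c.png

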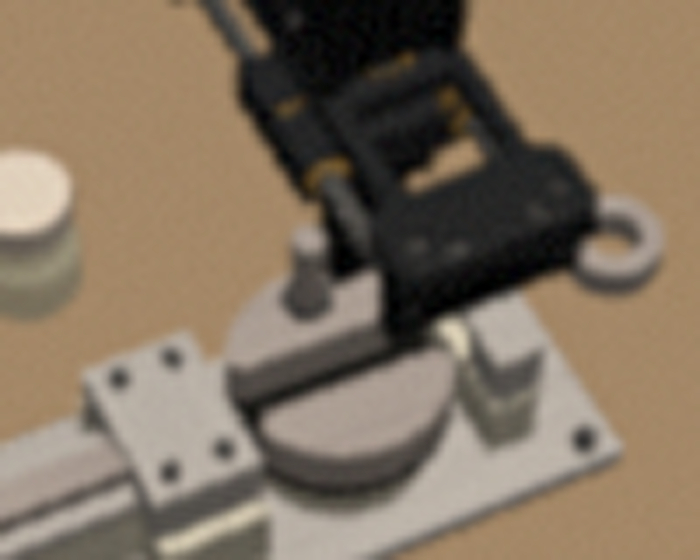

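Request:
step_arm(
  deltas=[0, 0, 0, 0, -12, 0, 0, 0, 0, 0, 0, -12, -40, 0, 0, 0, 0, 5, 0, -90, 0, 0, 0, 0, 10, 20, -130, 0, 0, 0, 0, 20, 42, -170, 0, 0, 0, 0, 22, 43, -198, 0, 0, 0, 0, 22, 43, -198, 0, 0, 0, 0, 22, 43, -198, 0],
)

```text
time_s: 7.05
position: [0.5418, 0.0494, 0.2689]
eef_rot: [[0.977, -0.212, -0.001], [-0.212, -0.977, 0.0], [-0.001, 0.0, -1.0]]
ft_force: [-0.4, -0.7, -0.2]
finger_gap: 0.0008
```

```bash
python3 look.py w2.png; python3 - <<'E'
from h import *
im=cv2.imread('pics/w2.png'); cv2.imwrite('pics/w2c.png',cv2.resize(im[75:275,225:405],None,fx=3,fy=3,interpolation=cv2.INTER_CUBIC))
print(get_state()['eef_rot'].round(4))
g=cv2.cvtColor(im,cv2.COLOR_BGR2GRAY)
for r in range(150,212,6):
    m=np.where(g[r,285:355]<60)[0]+285; print(r,(m.min(),m.max()) if len(m) else None)
E
```

```text
7.05 [0.54176441 0.04936487 0.26893901] 0.0008471648515903994 [-0.4 -0.7 -0.2]
disc_axis 0.75 [0.5537 0.069  0.0561] [325. 181.]
disc_slot 0.81 [0.5464 0.0769 0.0489] [315. 174.]
disc_slot 0.68 [ 0.5455  0.2114 -0.0012] [287.  37.]
post_mid 0.56 [0.5233 0.0778 0.0722] [290. 181.]
lock_bar 0.3 [0.5493 0.0781 0.0497] [318. 172.]
bar_head 0.77 [ 0.4945 -0.1558  0.0673] [313. 395.]
bar_head 0.59 [0.5491 0.0744 0.0498] [318. 176.]
bar_stop 0.73 [ 0.5322 -0.0089  0.0476] [318. 258.]
[[ 9.773e-01 -2.117e-01  8.000e-04]
 [-2.117e-01 -9.773e-01  2.000e-04]
 [ 7.000e-04 -4.000e-04 -1.000e+00]]
150 (np.int64(310), np.int64(329))
156 (np.int64(310), np.int64(328))
162 (np.int64(310), np.int64(328))
168 (np.int64(310), np.int64(328))
174 (np.int64(310), np.int64(328))
180 (np.int64(309), np.int64(327))
186 (np.int64(309), np.int64(327))
192 (np.int64(309), np.int64(327))
198 (np.int64(309), np.int64(327))
204 (np.int64(309), np.int64(326))
210 (np.int64(309), np.int64(326))
```

View pics/w2c.png

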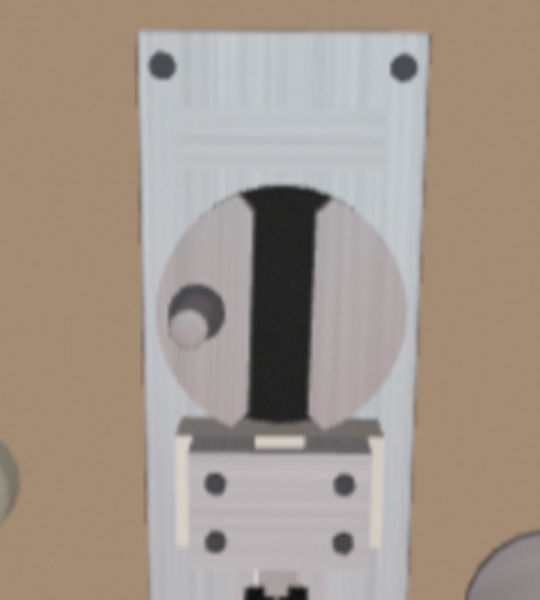

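The slot is now parallel to the plate, with under about 2° of error over rows 150–210. The post is square to it at (288,184). Now I'll move behind the bar's head.

Request:
step_arm(
  deltas=[0, 0, 0, 0, 40, 0, 0, 0, 0, 0, 0, 80, 0, 0, 0, 0, 0, 0, 120, 0, 0, 0, 0, 0, 0, 160, 0, 0, 0, 0, 0, 0, 200, 0, 0, 0, 0, 0, 0, 240, 0, 0, 0, 0, 0, 0, 243, 0, 0, 0, 0, 0, 0, 243, 0, 0],
)

```text
time_s: 8.5
position: [0.4907, -0.1881, 0.27]
eef_rot: [[0.977, -0.212, 0.001], [-0.212, -0.977, 0.001], [0.001, -0.001, -1.0]]
ft_force: [1.0, 0.7, 0.4]
finger_gap: 0.0002
```

```bash
python3 look.py w3.png; python3 - <<'E'
from h import *
im=cv2.imread('pics/w3.png'); cv2.imwrite('pics/w3c.png',cv2.resize(im[75:275,225:405],None,fx=3,fy=3,interpolation=cv2.INTER_CUBIC))
E
```

```text
8.5 [ 0.49071207 -0.18808849  0.26998367] 0.00021224938410207482 [1.  0.7 0.4]
shaft_lock 0.81 [ 0.5254 -0.0262 -0.0016] [316.  32.]
lock_bar 0.97 [ 0.4996 -0.1394  0.0379] [314. 151.]
lock_bar 0.64 [ 3.522e-01 -2.088e-01 -3.000e-04] [202. 237.]
bar_head 0.9 [ 0.3642 -0.2096  0.0195] [208. 240.]
bar_head 0.77 [ 0.4974 -0.1528  0.0653] [315. 168.]
bar_nose 0.89 [ 0.2413 -0.1733  0.0026] [ 98. 228.]
bar_nose 0.72 [ 0.4444 -0.2792  0.0081] [293. 279.]
```

View pics/w3.png

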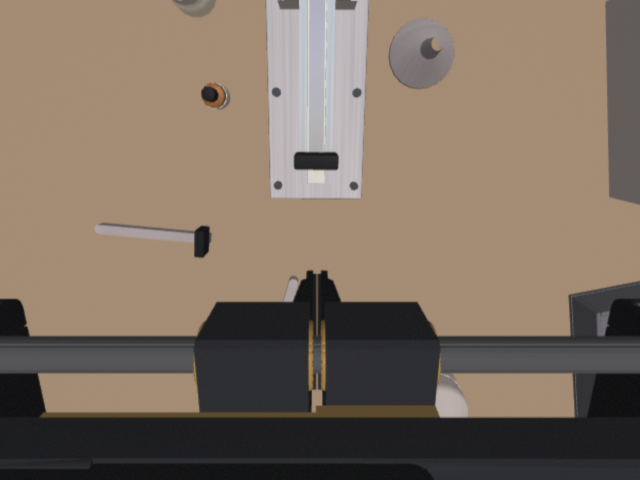

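View pics/w3c.png

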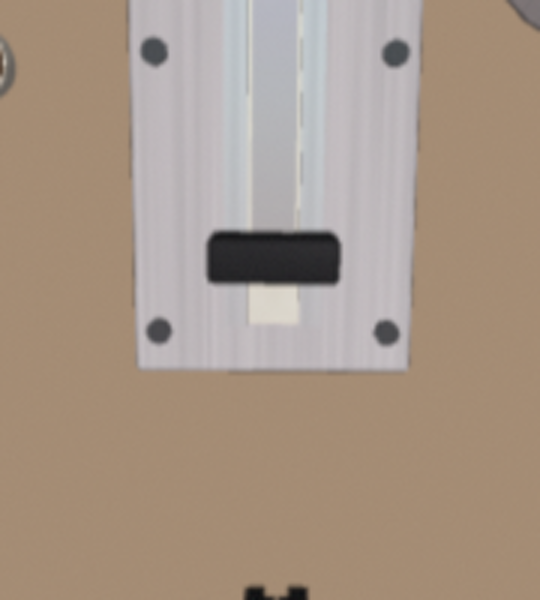

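The wrist picture shows the head of the bar centred at (316,161) and its rear edge at about row 168. The plate's rear edge is at row 198.

```bash
python3 - <<'E'
from h import *
s=get_state(); p=s['position'];R=s['eef_rot']
for nm,uv,z in [('back edge lo',(316,169),.05),('back edge hi',(316,168),.082),('hi2',(316,166),.082),('front top',(316,152.7),.082),('plate rear',(316,198.3),.01),('L',(294,161),.082),('R',(338.5,161),.082)]:
    W=ray('wrist',uv,z); print(nm,W.round(4),(R.T@(W-p)*1000).round(1))
u=np.array([np.cos(np.radians(77.85)),np.sin(np.radians(77.85))]); A=np.array([.5496,.0722])
W=ray('wrist',(316,198.3),.01)[:2]; print('plate rear lock x',100+1000*(W-A)@u, 1000*(W-A)@[-u[1],u[0]])
print('tcp lock',100+1000*(p[:2]-A)@u,1000*(p[:2]-A)@[-u[1],u[0]])
E
```

```text
back edge lo [ 0.4978 -0.1558  0.05  ] [-1.00e-01 -3.28e+01  2.20e+02]
back edge hi [ 0.4987 -0.1515  0.082 ] [-1.00e-01 -3.72e+01  1.88e+02]
hi2 [ 0.4991 -0.1498  0.082 ] [-1.00e-01 -3.89e+01  1.88e+02]
front top [ 0.5015 -0.1385  0.082 ] [-1.00e-01 -5.06e+01  1.88e+02]
plate rear [ 0.4902 -0.1911  0.01  ] [-1.0e-01  3.3e+00  2.6e+02]
L [ 0.4809 -0.1414  0.082 ] [-19.6 -43.3 188. ]
R [ 0.5195 -0.1497  0.082 ] [ 19.9 -43.3 188.1]
plate rear lock x -169.89471125109458 2.7052468501991456
tcp lock -166.6826849280065 2.760741524551605
```

Request:
step_arm(
  deltas=[0, 0, 0, 0, 0, 50, 0, 0, 0, 0, 0, 0, 100, 0, 0, 0, 0, 0, 0, 150, 0, 0, 0, 0, 0, 0, 190, 0, 0, 0, 0, 0, 0, 212, 0, 0, 0, 0, 0, 0, 212, 0, 0, 0, 0, 0, -10, 212, 0, 0, 0, 0, 0, -20, 212, 0],
)

```text
time_s: 9.95
position: [0.4965, -0.1681, 0.0598]
eef_rot: [[0.977, -0.211, 0.004], [-0.211, -0.977, -0.001], [0.004, 0.0, -1.0]]
ft_force: [-1.1, -0.6, 0.3]
finger_gap: 0.0005
```

Request:
step_arm(
  deltas=[0, 0, 0, 0, -8, 0, 0, 0, 0, 0, 0, -16, 0, 0, 0, 0, 0, 0, -24, 0, 0, 0, 0, 0, 0, -32, 0, 0, 0, 0, 0, 0, -40, 0, 0, 0, 0, 0, 0, -48, 0, 0, 0, 0, 0, 0, -54, 0, 0, 0, 0, 0, 0, -54, 0, 0],
)

```text
time_s: 10.95
position: [0.5076, -0.1143, 0.0593]
eef_rot: [[0.978, -0.211, 0.003], [-0.211, -0.978, 0.001], [0.003, -0.001, -1.0]]
ft_force: [0.6, 0.1, 0.1]
finger_gap: 0.0004
```

```bash
python3 - <<'E'
from h import *
save('scene','s3.png');im=cv2.imread('pics/s3.png'); cv2.imwrite('pics/s3c.png',cv2.resize(im[180:310,210:380],None,fx=4.5,fy=4.5,interpolation=cv2.INTER_CUBIC))
E
```

```text
(no output)
```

View pics/s3c.png

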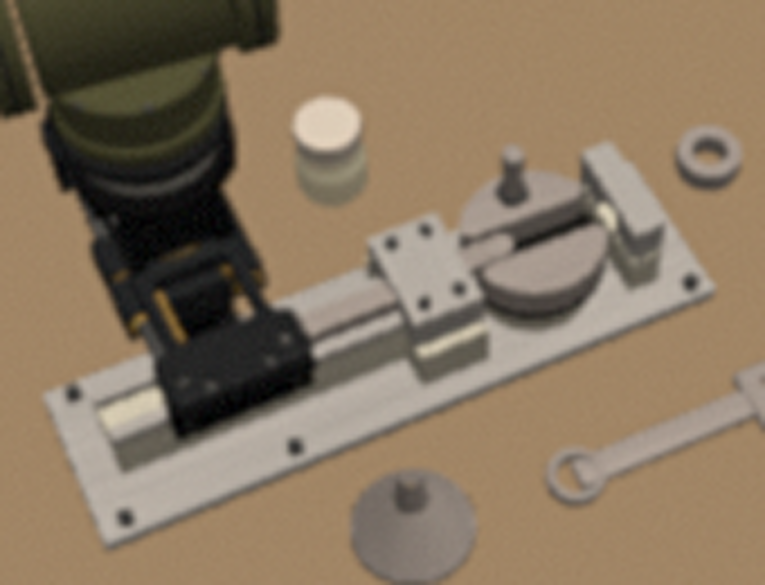

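The bar's nose is entering the slot cleanly (crop (505,245)). I'll keep pushing.

Request:
step_arm(
  deltas=[0, 0, 0, 0, -8, 0, 0, 0, 0, 0, 0, -16, 0, 0, 0, 0, 0, 0, -24, 0, 0, 0, 0, 0, 0, -32, 0, 0, 0, 0, 0, 0, -40, 0, 0, 0, 0, 0, 0, -47, 0, 0, 0, 0, 0, 0, -54, 0, 0, 0, 0, 0, 0, -60, 0, 0],
)

```text
time_s: 12.0
position: [0.5202, -0.0553, 0.0592]
eef_rot: [[0.978, -0.211, 0.002], [-0.211, -0.978, 0.001], [0.002, -0.001, -1.0]]
ft_force: [-0.4, -2.8, 0.6]
finger_gap: 0.0004
```

Request:
step_arm(
  deltas=[0, 0, 0, 0, -4, 0, 0, 0, 0, 0, 0, -8, 0, 0, 0, 0, 0, 0, -12, 0, 0, 0, 0, 0, 0, -16, 0, 0, 0, 0, 0, 0, -18, 0, 0, 0, 0, 0, 0, -20, 0, 0, 0, 0, 0, 0, -20, 0, 0],
)

```text
time_s: 12.88
position: [0.5245, -0.0356, 0.0593]
eef_rot: [[0.978, -0.211, 0.003], [-0.211, -0.978, 0.001], [0.002, -0.001, -1.0]]
ft_force: [0.9, -1.7, 0.7]
finger_gap: 0.0004
```

```bash
python3 - <<'E'
from h import *
save('scene','s4.png');im=cv2.imread('pics/s4.png'); cv2.imwrite('pics/s4c.png',cv2.resize(im[180:310,210:380],None,fx=4.5,fy=4.5,interpolation=cv2.INTER_CUBIC))
E
```

```text
(no output)
```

View pics/s4c.png

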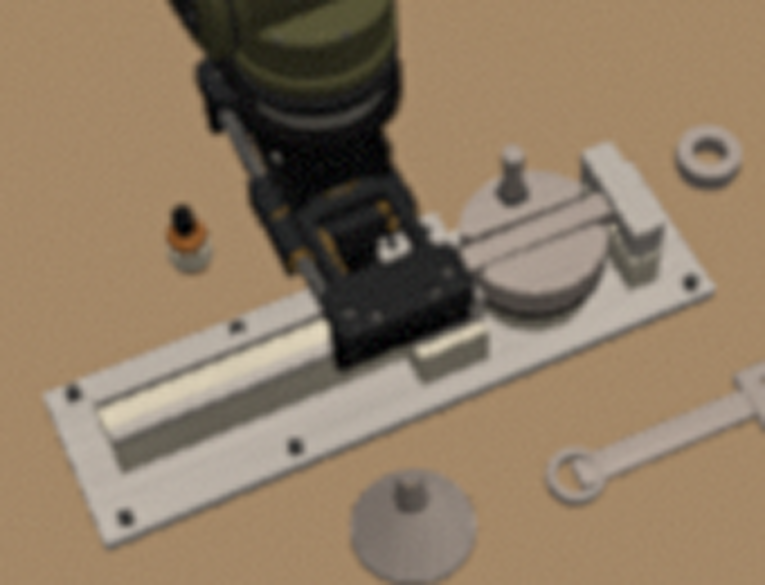

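The bar is through the slot. Now I'll creep to the stop.

Request:
step_arm(
  deltas=[0, 0, 0, 0, -1, 0, 0, 0, 0, 0, 0, -2, 0, 0, 0, 0, 0, 0, -3, 0, 0, 0, 0, 0, 0, -4, 0, 0, 0, 0, 0, 0, -4, 0, 0],
)

```text
time_s: 13.55
position: [0.5249, -0.0341, 0.0595]
eef_rot: [[0.978, -0.21, 0.001], [-0.21, -0.978, -0.004], [0.002, 0.004, -1.0]]
ft_force: [-3.2, -11.4, 4.7]
finger_gap: 0.0002
```

Request:
step_arm(
  deltas=[0, 0, 0, 0, -1, 0, 0, 0, 0, 0, 0, -2, 0, 0, 0, 0, 0, 0, -2, 0, 0],
)

```text
time_s: 13.92
position: [0.5248, -0.0342, 0.0596]
eef_rot: [[0.978, -0.209, -0.0], [-0.209, -0.978, -0.008], [0.002, 0.008, -1.0]]
ft_force: [-2.5, -11.2, 2.5]
finger_gap: 0.0004
```

Request:
step_arm(
  deltas=[0, 0, 0, 0, -1, 0, 0, 0, 0, 0, 0, -2, 0, 0, 0, 0, 0, 0, -2, 0, 0],
)

```text
time_s: 14.3
position: [0.5249, -0.0342, 0.0597]
eef_rot: [[0.978, -0.209, -0.001], [-0.209, -0.978, -0.012], [0.001, 0.012, -1.0]]
ft_force: [-2.2, -10.6, 2.9]
finger_gap: 0.0004
```

It stopped firmly at about 11 N, with the TCP at lock x ≈ −9, where home predicts −8. I'll back off, rise and look.

Request:
step_arm(
  deltas=[0, 0, 0, 0, 10, 0, 0, 0, 0, 0, 0, 25, 0, 0, 0, 0, 0, 0, 30, -50, 0, 0, 0, 0, 0, 30, -100, 0, 0, 0, 0, 0, 30, -150, 0, 0, 0, 0, 0, 20, -200, 0, 0, 0, 0, 0, 15, -210, 0, 0, 0, 0, 0, 15, -210, 0],
)

```text
time_s: 15.3
position: [0.522, -0.0463, 0.2697]
eef_rot: [[0.978, -0.208, -0.001], [-0.208, -0.978, -0.012], [0.002, 0.012, -1.0]]
ft_force: [-0.1, -0.1, -0.5]
finger_gap: 0.0004
```

```bash
python3 look.py w5.png; python3 - <<'E'
from h import *
im=cv2.imread('pics/w5.png'); cv2.imwrite('pics/w5c.png',cv2.resize(im[0:260,200:430],None,fx=2.3,fy=2.3,interpolation=cv2.INTER_CUBIC))
save('scene','s5.png');im=cv2.imread('pics/s5.png'); cv2.imwrite('pics/s5c.png',cv2.resize(im[180:310,210:380],None,fx=4.5,fy=4.5,interpolation=cv2.INTER_CUBIC))
E
```

```text
15.3 [ 0.5219973  -0.04627504  0.26974774] 0.00039934189233712986 [-0.1 -0.1 -0.5]
shaft_lock 0.61 [ 0.5215 -0.0309 -0.002 ] [314. 177.]
disc_axis 0.58 [0.5536 0.0674 0.0524] [326.  71.]
disc_slot 0.69 [0.5438 0.0765 0.0482] [313.  63.]
post_mid 0.78 [0.5198 0.08   0.0712] [284.  62.]
lock_bar 0.8 [ 0.5284 -0.0124  0.033 ] [316. 163.]
bar_head 0.67 [ 0.5232 -0.0226  0.0657] [313. 178.]
bar_nose 0.57 [ 0.2418 -0.1742  0.0054] [115. 340.]
bar_stop 0.7 [ 0.6258 -0.0706 -0.003 ] [412. 192.]
bar_stop 0.55 [ 0.5327 -0.0088  0.0453] [319. 159.]
```

View pics/w5c.png

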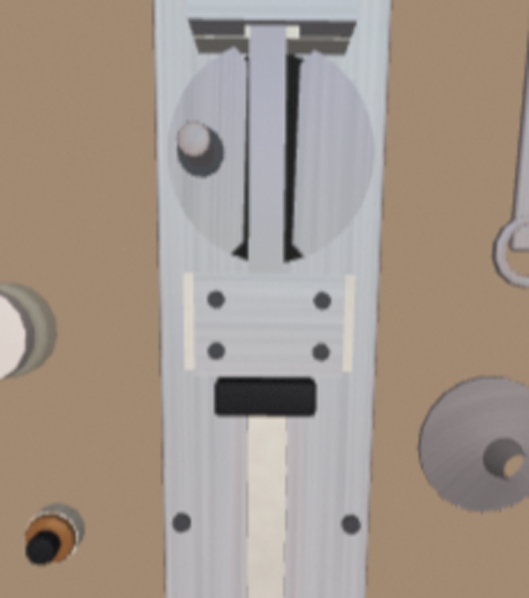

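View pics/s5c.png

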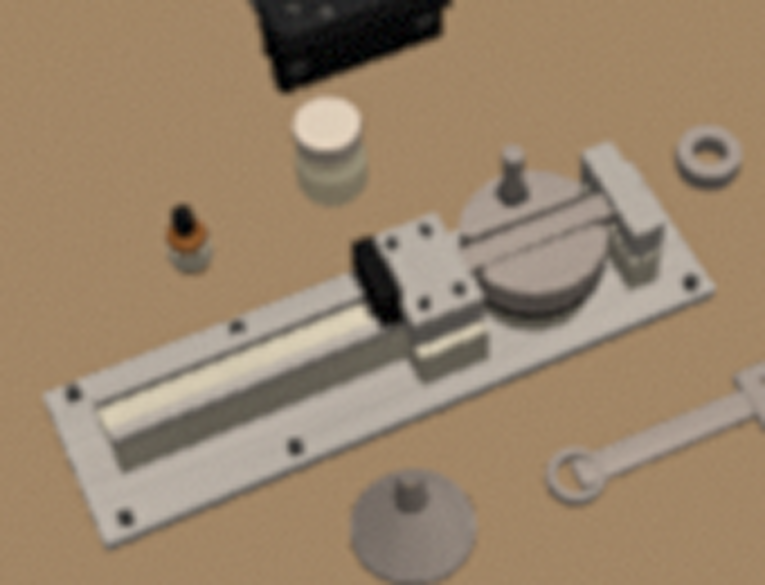

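```bash
python3 - <<'E'
from h import *
im=cv2.imread('pics/w5.png'); g=cv2.cvtColor(im,cv2.COLOR_BGR2GRAY)
print(g[155:186,305].tolist(), g[155:186,325].tolist())
u=np.array([np.cos(np.radians(77.4)),np.sin(np.radians(77.4))]); A=np.array([.5496,.0722])
f=lambda r,z:100+1000*(ray('wrist',(315,r),z)[:2]-A)@u
for r in (161,162,163,164,165): print(r,'z64',f(r,.064).round(1),'z82',f(r,.082).round(1))
for r in (178,180,181): print(r,'z82',f(r,.082).round(1))
# slot edges at disc top
for r in range(30,105,10):
    m=np.where(g[r,290:345]<90)[0]+290; print(r,m.tolist())
cv2.imwrite('pics/w5d.png',cv2.resize(im[140:200,270:360],None,fx=8,fy=8,interpolation=cv2.INTER_CUBIC))
E
```

```text
[185, 185, 187, 188, 188, 187, 187, 186, 147, 59, 24, 33, 38, 42, 43, 41, 40, 38, 39, 38, 38, 38, 37, 37, 42, 83, 145, 179, 183, 182, 182] [184, 185, 186, 186, 187, 186, 186, 186, 151, 70, 30, 30, 40, 46, 44, 45, 43, 39, 40, 40, 39, 39, 38, 37, 37, 67, 138, 181, 185, 185, 185]
161 z64 17.6 z82 19.4
162 z64 16.6 z82 18.5
163 z64 15.7 z82 17.6
164 z64 14.8 z82 16.8
165 z64 13.9 z82 15.9
178 z82 4.3
180 z82 2.6
181 z82 1.7
30 [325, 326, 327, 328, 329]
40 [325, 326, 327, 328, 329]
50 [325, 326, 327, 328]
60 [292, 293, 294, 325, 326, 327, 328]
70 [290, 291, 292, 293, 294, 295, 307, 324, 325, 326, 327]
80 [307, 324, 325, 326, 327]
90 [306, 307, 324, 325, 326, 327]
100 [306, 307, 324, 325, 326]
```

View pics/w5d.png

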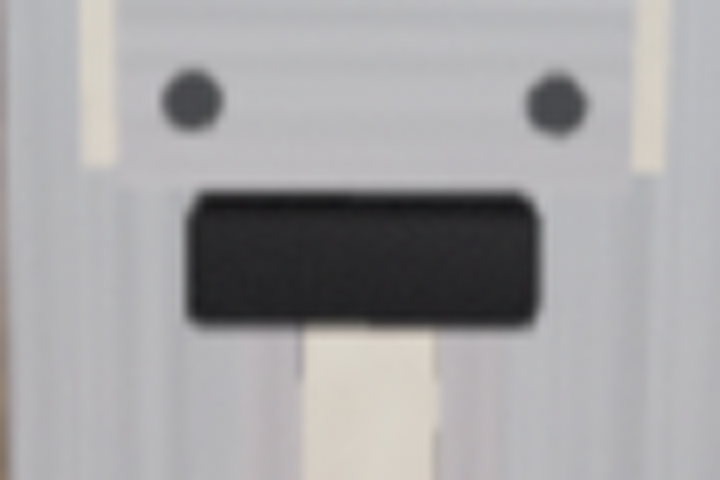

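The measurements agree with home: the head's front edge is at x ≈ 16 mm, its rear edge at about 2.5 mm, and there is no gap to the bridge. The slot is within about 2° of the bar and the hand is clear, so I'm handing in.

```bash
python3 - <<'E'
from h import *
print(get_state()['ft_force'].round(1), env.close_job())
E
```

```text
the job is handed in; nothing more can be done
[-0.6  0.4  0.2] None
```

The shaft is locked, as far as my checks show, and the job is handed in. `close_job` gives no verdict, so these checks are my own.

- **Disc:** I turned it about 42° counter-clockwise by pushing its post with the shut fingertips, to the end at 3.14. In the wrist camera the slot is about 2° (0.035 rad) off the bar's line; the limit is 0.12 rad.
- **Bar:** I pushed it by its head through the slot and into the keeper until it stopped hard at about 11 N. The head's front face measures x ≈ 16 mm, which is home, and its back face about 2.5 mm against an ideal 2 mm. No gap shows at the guide bridge, and the bar looks flat in its channel.
- **Hand:** It is about 0.2 m above the lock and reads no force beyond noise. The run took about 15 s of the 64 s allowed.
- **Other things on the bench:** In the closing pictures the things near the lock look unmoved, but I did not measure their positions again. The wash bottle and beaker were outside those crops; the arm did not work near them.

The cameras and networks disagreed by 4–6 mm on where the disc axis and head lie sideways. I used wrist-camera pixel measurements instead, checked against the known plate length (its rear edge came out at −169.9 mm against −170). My first estimate of the lock's direction was about 0.5° off, which did not matter.

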